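# Seat the inspection lens in its V-mount and hold it down

## Task

Lift the lens barrel out of its storage tray and lay it in the mount's two V-blocks, glass end towards the implant can in the nest, with the wide hood and the narrow rear thread both outside the V-blocks. Then push it down with about 10 N, without slamming, so that it bears on both flanks of the vees with clearly more than its own weight, and finish still holding it pressed like that, not letting go, so that the clamps can go on. Leave everything else on the cart, the can in the nest included, where it is.

Things in the scene. Friction and masses are not known exactly. Their poses are not given: they have to be found in the camera images.
- barrel_center (a point): centre of the black lens barrel (about 0.18 kg, 138 mm long): the point on its axis half-way along the plain tube, which is 30 mm in diameter and 108 mm long (54 mm to either side). x axis along the barrel towards the glass; y and z may have rolled anyhow. At the start it lies level in the storage tray, axis 33 mm above the cart top
- barrel_glass (a point): centre of the barrel's glass front face, 74 mm from barrel_center along its x axis. The front (+x) end of the barrel is a wider hood, 38 mm in diameter and 20 mm long; the rear (-x) end a narrow bright thread, 25 mm in diameter and 10 mm long
- tray: white storage tray, fixed, 176 x 90 mm, rim 12 mm high; origin on the cart top under the stored barrel's centre (within 4 mm), x axis along that barrel towards the glass. The barrel lies on two grey saddles (12 mm thick, 72 mm clear between them), 18 mm above the cart top, with side lugs 32 mm apart and 25 mm above the cart top; the tray floor is 5 mm above the cart top
- mount: V-mount, fixed: aluminium plate 250 x 84 x 12 mm with two steel V-blocks at one end and at the other a white nest with an implant can standing in it. Origin at the centre of the plate's underside, on the cart top; z up, x axis along the plate from the V-blocks towards the nest (nest centre at x = +100 mm, can top 65 mm above the cart top)
- seat (a point): where barrel_center belongs: half-way between the V-blocks, 47 mm above the cart top; axes as the mount's, glass towards +x. V-blocks: each centred 39 mm from here along x, 18 mm thick, 52 mm wide, 60 mm clear between; 90-degree vees, apex 26 mm and rims 46 mm above the cart top. The plain tube has 6 mm slack either way along x; between the V-blocks the plate's top is 12 mm up
- vee_left: the two ground 45-degree flanks on the mount's +y side, one on each V-block (origin and axes as the mount's); rigid
- vee_right: the two ground 45-degree flanks on the mount's -y side, one on each V-block (origin and axes as the mount's); rigid
- can_nest: flat titanium implant can, 46 x 7 mm and 47 mm high with its clear header, standing loose in the nest; origin at the middle of its lower edge, 18 mm above the cart top; leave it
- can_loose: a second such can lying flat on the cart; leave it
- pin_block: brass connector pin block 42 x 22 x 16 mm (23 mm with its pins), origin at its underside; leave it
- vial: clear glass vial with an aluminium cap, 22 mm in diameter and 50 mm high, standing, origin at its underside; leave it
- stirrup: U-shaped steel stirrup clamp of the V-blocks, about 75 x 68 x 12 mm, lying flat, origin at its underside; leave it
- driver: small grey-handled screwdriver 155 mm long, 22 mm thick, lying, origin at its underside near the front of the handle; leave it
- tweezers: steel tweezers 135 mm long, 14 mm wide and 6 mm high, lying, origin at its underside; leave it
- lens_cap: round black lens cap, 41 mm in diameter and 12 mm high, origin at its underside; leave it
Things that resemble listed ones, but are neither listed nor needed, are in the scene too. Of the things that look like the part that bears barrel_center, the larger one is meant. Of the things that look like the tray, the smaller one is meant.

How it is judged (in metres and radians):
On the way:
1. the lens barrel is lifted clear of the tray, in the gripper (height (world z) of barrel_center above 0.068 m and contact force between barrel and tray below 0.05 N and contact force between the fingers and barrel above 1 N), for 0.1 s.
At the end, for the whole second after the job is handed in: Barrel in both vees, glass towards the can: centre within 6 mm along the vees and 2 mm across and in height of the seat, axis within 0.05 rad; still, and held by the fingers so that each side's flanks bear more than 3 N (its weight alone gives 1.0 to 1.6 N) (x of barrel_center in the frame of seat between -0.006 and 0.006 m and y of barrel_center in the frame of seat between -0.002 and 0.002 m and z of barrel_center in the frame of seat between -0.002 and 0.002 m and angle between the x axis of barrel and the x axis of seat, either way round below 0.05 rad and x of barrel_glass in the frame of seat above 0.05 m and contact force between barrel and vee_left above 3 N and contact force between barrel and vee_right above 3 N and contact force between the fingers and barrel above 2 N and linear speed of barrel below 0.01 m/s); the arm keeps its last pose, push and grip.
It fails at once if the barrel is slammed or forced into the vees (more than 45 N on one side's flanks) (contact force between barrel and vee_left above 45 N or contact force between barrel and vee_right above 45 N).
It fails at once if the can in the nest is moved more than 15 mm (distance of can_nest from where it was at the start of the episode above 0.015 m).
It fails at once if another thing on the cart is moved more than 15 mm (distance of any of can_loose, pin_block, vial, stirrup, driver, tweezers, lens_cap from where it was at the start of the episode above 0.015 m).
It also fails if it takes over 43 s, if anything falls off the work surface, if the arm or the gripper's body presses on something with over 40 N, if the wrist force passes 120 N, or if a joint passes its speed limit or range.

## Robot

A 6-joint arm with a two-finger parallel gripper is mounted at the origin on the work surface. World frame = base frame: x ahead of the robot, y to its left, z up, the work surface at z = 0. Lengths are in mm, angles in rad, forces in N, time in s.
With the tool pointing down it reaches from about 300 to 775 mm from the base axis. Payload 14.6 kg.
Tool frame: the origin (TCP) lies on the centre line of the jaws, within the pads' length; the fingertips stand manip.tcp_to_tips ahead of it and the grasp point (between the pads) lies 5 mm behind it (manip.tcp_to_tips is the distance from the TCP to the fingertips, in mm); z points along the fingers, y is the direction in which the jaws open and shut (so a half turn about z gives the same grasp; the last joint's range is limited). The gripper opens to 94 mm and grips with 3 to 60 N. Pads are 16 mm wide; open, the fingers measure 119 mm over their backs; the gripper's body (75 mm by 177 mm) begins 78 mm behind the grasp point.
Start: joints at [-1.288, 0.3, 1.521, -0, 1.321, -0.067], TCP at [188.483, -516.685, 219.446] pointing down, gripper open.
Joint ranges: [-3.03, 3.03], [-0.79, 2.21], [0.23, 2.52], [-1.04, 4.18], [0, 3.07], [-2.55, 2.55]. Speed limits (rad/s): [2.22, 2.22, 2.57, 3.14, 3.14, 3.14].

## Interface

Orientations are given as [roll, pitch, yaw] about the fixed x, y, z axes, in that order (R = Rz(yaw) Ry(pitch) Rx(roll)).
In Python, from cell import manip, optics, workorder gives the robot as it stands. The module is installed in compiled form; this text tells all that it offers.
- The arm moves only by the tool jog_arm, never from a script. Its argument "deltas" is text: rows parted by semicolons, each of 5 numbers parted by spaces: the shift along the tool's x, y, z in mm, then the turn about the tool's z in rad, then the finger opening in mm, from 0 to 94. In form: tx ty tz twist grip; .... A call has exactly 10 rows; each row is the pose to reach, as a shift and turn from the pose commanded when the call began, along the tool's axes at that moment; what a row does not reach only later rows make up. A row lasts 1/8 s, in which the tool goes at most 62.5 mm and 10.7 degrees, less where a joint would pass 70% of its speed; a pose out of reach is approached as far as the arm can. A call with a gripper value outside its range is refused whole. The fingers move at their own pace and stop on an object; "squeeze" is the grip in N (left out, the last holds). Time passes only in rows, so rows that repeat a pose let the fingers close, or fill a call up. It gives the time, the measured TCP pose, the force and the opening at its end, in the units of the state.
- manip.read_state(): the state, without advancing time (a new reading comes with each control period).
- optics.camera(name): name is "scene" or "top"; returns (picture, depth): 400x640x3 uint8, red, green, blue; 400x640 float32, mm along the optical axis (not along the pixel's ray), 0 where there is no reading.
- optics.get_calibration(name): a dict with "intrinsics" (3x3 intrinsics, pixels), "R" (3x3) and "t" (3): a world point X has camera coordinates R X + t. Camera axes: x right, y down, z forward; pixel columns grow to the right and rows downward; lengths in mm; the calibration is good to about 2 mm. A picture is of the moment at which its call begins. get_calibration takes no time and is no camera call.
- workorder.sign_off(): hands the job in, once; it reports no verdict.
The state is a dict: "clock": time; "joints": joint angles; "qd": joint speeds; "effort": joint torques, N m; "eef_pos": TCP position; "eef_rot": TCP orientation; "wrist_force": force on the tool from outside, world axes, zero at the start; "moment": the same for the moment, N m; "finger_gap": finger opening in mm.
Only numpy, scipy, OpenCV 4.12 (cv2) and the standard library are available. Lean on these libraries where they do the work, as an engineer would, in place of code of your own. Each camera call takes 0.05 s, during which the arm holds its last target.

## Working session

There is one attempt and no reset: what is moved stays moved. The work goes in short steps, Python scripts to look and compute and a tool call to move; the robot and the scene stay as the last step left them, time stands still between calls to the robot, and variables do not carry over. Pictures are saved under pics/ and viewed, and the job is handed in when it is done.

Besides the shell and the picture viewer there is one more tool, called after "Emit:" as name(argument=value, ...) on one line, values as JSON. jog_arm: Moves the arm, as the interface text tells. Its arguments: {"type":"object","properties":{"deltas":{"type":"string"},"squeeze":{"type":"number"}},"required":["deltas"]}

```bash
mkdir -p pics; python3 - <<'E'
from cell import manip, optics
import cv2, numpy as np
s=manip.read_state(); print(s, manip.tcp_to_tips)
for n in("scene","top"):
    p,d=optics.camera(n); cv2.imwrite(f"pics/{n}0.png",p[:,:,::-1]); np.savez(f"{n}0.npz",p=p,d=d,**optics.get_calibration(n)); c=optics.get_calibration(n); print(n,c)
E
```

```text
{'clock': 0.0, 'joints': array([-1.28763822e+00,  3.00488508e-01,  1.52156757e+00, -1.99058270e-05,
        1.32071973e+00, -6.65891263e-02]), 'qd': array([ 0.00052276, -0.00127656,  0.00054389,  0.00029171, -0.00036655,
       -0.00170493]), 'effort': array([-3.56851167e-03, -5.31807232e+01, -3.52739775e+01,  7.06488127e-02,
        2.42927636e-02, -9.69820371e-05]), 'eef_pos': array([ 188.3922639 , -516.4657036 ,  218.88249477]), 'eef_rot': array([-3.14041084e+00, -5.94887670e-05,  3.49752139e-01]), 'wrist_force': array([-0.05842129, -0.75332409,  0.03670782]), 'moment': array([ 0.03389975,  0.02361369, -0.01456939]), 'finger_gap': 94.00621050736297} 14.0
scene {'intrinsics': array([[363.91323589,   0.        , 323.09796477],
       [  0.        , 363.91323589, 199.24359563],
       [  0.        ,   0.        ,   1.        ]]), 'R': array([[ 0.05455384,  0.99845373, -0.01067805],
       [ 0.85565278, -0.05225813, -0.51490523],
       [-0.51466707,  0.01895335, -0.8571806 ]]), 't': array([ -39.98246508, -409.65483049, 1197.52951664])}
top {'intrinsics': array([[414.3665045 ,   0.        , 319.91873208],
       [  0.        , 414.3665045 , 199.84022284],
       [  0.        ,   0.        ,   1.        ]]), 'R': array([[ 0.01198569, -0.99984526, -0.01287658],
       [-0.9970345 , -0.01097104, -0.07616985],
       [ 0.0760168 ,  0.01375134, -0.99701171]]), 't': array([  44.87959812,  497.67742446, 1122.53162188])}
```

View pics/scene0.png

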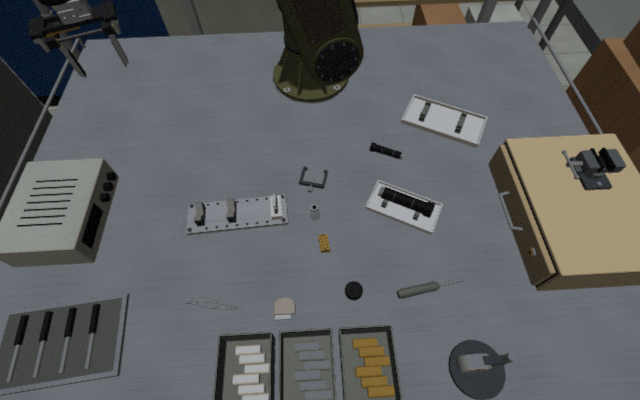

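View pics/top0.png

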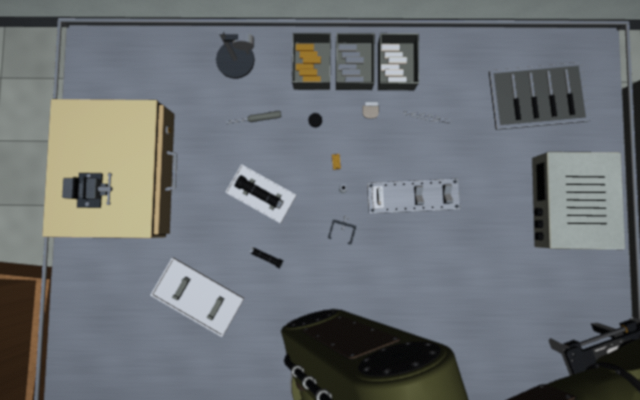

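Barrel candidates are the black one in the white tray (scene 408,202; top 260,190) and a smaller black one loose on the cart (scene 385,150; top 267,257). Tray candidates are the smaller one holding the barrel (scene 404,205) and a larger empty one (scene 444,120). The description points to the larger barrel in the smaller tray, so I'll confirm with crops.

```bash
python3 - <<'E'
import cv2, numpy as np
s=cv2.imread("pics/scene0.png"); t=cv2.imread("pics/top0.png")
a=cv2.resize(s[130:240,350:460],None,fx=3.6,fy=3.6,interpolation=cv2.INTER_CUBIC)
b=cv2.resize(t[155:275,205:315],None,fx=3.6,fy=3.3,interpolation=cv2.INTER_CUBIC)
cv2.imwrite("pics/cropA.png",np.hstack([a,b]))
a=cv2.resize(s[185:240,180:295],(690,290),interpolation=cv2.INTER_CUBIC)
b=cv2.resize(t[170:225,360:470],(690,300),interpolation=cv2.INTER_CUBIC)
cv2.imwrite("pics/cropB.png",np.vstack([a,b]))
E
```

```text
(no output)
```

View pics/cropA.png

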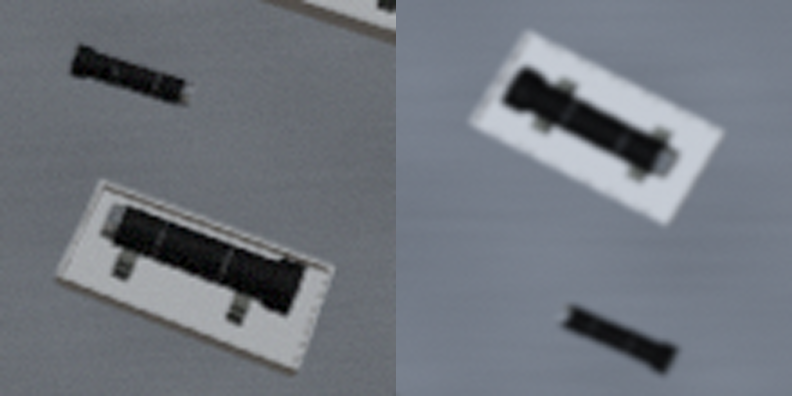

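View pics/cropB.png

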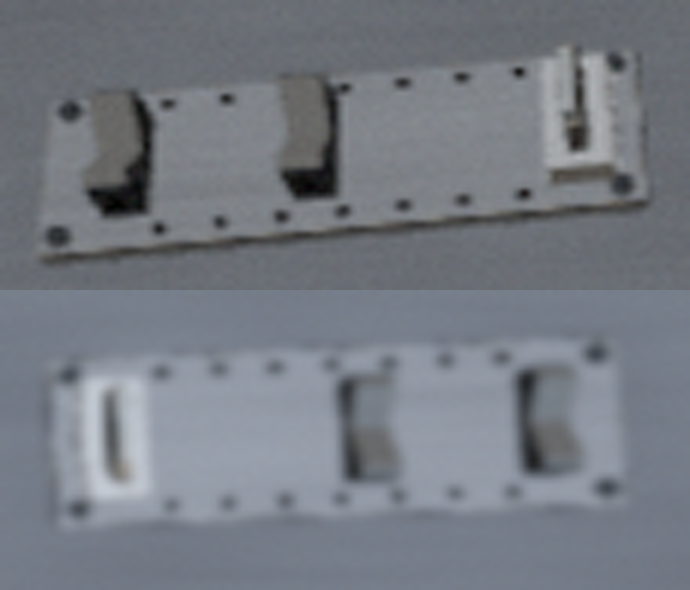

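The crops show the larger barrel in the smaller tray (hood at scene ~430,210, top 238,182; bright thread at scene ~382,190, top 278,198). The mount is at scene 237,213 / top 415,196, and its nest end at top 377,197 is towards +y. Now I'll measure both.

```bash
cat > h.py <<'E'
import numpy as np, cv2
def load(n,i=0): return np.load(f"{n}{i}.npz")
def cast(c,uv,z):
    uv=np.atleast_2d(uv).astype(float); K,R,t=c["intrinsics"],c["R"],c["t"]
    d=np.c_[(uv-K[:2,2])/K[0,0],np.ones(len(uv))]@R
    o=-R.T@t; s=(z-o[2])/d[:,2]; return o+d*s[:,None]
def proj(c,X):
    X=np.atleast_2d(X)@c["R"].T+c["t"]; return X[:,:2]/X[:,2:]*c["intrinsics"][0,0]+c["intrinsics"][:2,2]
def rectify(c,x0,y0,w,h,z,s=4):  # ortho picture on plane z: col=(x? ) row->-x, col->-y ; s px/mm
    A=np.array([[x0+h/2,y0+w/2,z],[x0+h/2,y0-w/2,z],[x0-h/2,y0-w/2,z],[x0-h/2,y0+w/2,z]],float)
    src=proj(c,A).astype(np.float32); dst=np.float32([[0,0],[w*s,0],[w*s,h*s],[0,h*s]])
    M=cv2.getPerspectiveTransform(src,dst)
    return cv2.warpPerspective(c["p"][:,:,::-1].copy(),M,(int(w*s),int(h*s)),flags=cv2.INTER_CUBIC)
E
python3 - <<'E'
from h import *
for n,bc in(("top",(260,190)),("scene",(406,202))):
    c=load(n); g=cv2.cvtColor(c["p"],cv2.COLOR_RGB2GRAY)
    print(n,"barrel",cast(c,bc,33))
    roi=(slice(bc[1]-32,bc[1]+33),slice(bc[0]-45,bc[0]+45))
    up=cv2.resize(g[roi],None,fx=8,fy=8,interpolation=cv2.INTER_CUBIC)
    m=(up<70).astype(np.uint8)
    k,l,st,ce=cv2.connectedComponentsWithStats(m)
    i=l[l.shape[0]//2-20:l.shape[0]//2+20,l.shape[1]//2-20:l.shape[1]//2+20].max()
    ys,xs=np.nonzero(l==i); uv=np.c_[(xs+.5)/8-.5+bc[0]-45,(ys+.5)/8-.5+bc[1]-32]
    P=cast(c,uv,33)[:,:2]; 
    r=cv2.minAreaRect(P.astype(np.float32)); mu=P.mean(0)
    w,V=np.linalg.eigh(np.cov((P-mu).T)); a=V[:,1]; a*=np.sign(a[1]); b=np.array([-a[1],a[0]])
    q=(P-mu)@a; print(" black: mean",mu,"ang",np.arctan2(a[1],a[0]),"ext",q.min(),q.max())
    for e in np.arange(np.floor(q.min()),q.max(),8):
        k=(q>=e)&(q<e+8); v=(P[k]-mu)@b; print("  s%.0f lo %.1f hi %.1f n%d"%(e,v.min(),v.max(),k.sum()))
    # tray: white
    hsv=up; m=(up>150).astype(np.uint8)
    cs,_=cv2.findContours(m,cv2.RETR_EXTERNAL,cv2.CHAIN_APPROX_NONE); cc=max(cs,key=cv2.contourArea)[:,0]
    uv=np.c_[(cc[:,0]+.5)/8-.5+bc[0]-45,(cc[:,1]+.5)/8-.5+bc[1]-32]
    print(" tray",cv2.minAreaRect(cast(c,uv,12)[:,:2].astype(np.float32)))
c=load("top"); print(cast(c,(414,196),12), cast(load("scene"),(237,214),12))
x,y,_=cast(c,(414,196),12)[0]
for n in("top","scene"):
    cv2.imwrite(f"pics/rect_{n}.png",rectify(load(n),x,y,270,110,12,2.9))
print(x,y)
E
```

```text
top barrel [[521.24389931 214.45546661  33.        ]]
 black: mean [518.26329775 223.62978345] ang 1.0719453359192743 ext -66.15795005720192 62.57760961339761
  s-67 lo -15.6 hi 15.2 n1547
  s-59 lo -15.5 hi 15.0 n2020
  s-51 lo -13.3 hi 13.5 n1759
  s-43 lo -12.4 hi 12.1 n1659
  s-35 lo -12.4 hi 12.2 n1654
  s-27 lo -12.6 hi 12.6 n1696
  s-19 lo -12.7 hi 12.6 n1703
  s-11 lo -12.2 hi 12.5 n1668
  s-3 lo -12.7 hi 12.5 n1696
  s5 lo -12.5 hi 12.8 n1699
  s13 lo -16.2 hi 15.6 n1818
  s21 lo -16.4 hi 16.3 n2131
  s29 lo -14.9 hi 14.8 n1842
  s37 lo -14.8 hi 14.9 n1824
  s45 lo -16.3 hi 16.4 n2179
  s53 lo -16.5 hi 16.3 n2154
  s61 lo -13.1 hi 13.3 n256
 tray ((514.7647094726562, 217.17852783203125), (179.09710693359375, 93.99815368652344), 61.40277099609375)
scene barrel [[519.992736  218.6447147  33.       ]]
 black: mean [518.57887829 223.53783513] ang 1.0863869338957395 ext -74.29588884539237 61.874199116795246
  s-75 lo -12.8 hi 16.1 n345
  s-67 lo -16.2 hi 17.7 n2224
  s-59 lo -17.8 hi 18.2 n2405
  s-51 lo -17.8 hi 17.7 n2371
  s-43 lo -16.4 hi 17.5 n2290
  s-35 lo -16.6 hi 17.5 n2337
  s-27 lo -16.5 hi 17.4 n2342
  s-19 lo -16.4 hi 17.1 n2327
  s-11 lo -16.9 hi 17.2 n2362
  s-3 lo -17.1 hi 17.3 n2397
  s5 lo -17.1 hi 16.9 n2392
  s13 lo -16.8 hi 17.1 n2393
  s21 lo -19.0 hi 16.6 n2522
  s29 lo -18.8 hi 16.7 n2548
  s37 lo -20.6 hi 19.3 n2644
  s45 lo -21.7 hi 24.1 n3214
  s53 lo -21.6 hi 24.2 n3280
  s61 lo -11.5 hi 22.0 n159
 tray ((519.264404296875, 215.9595184326172), (174.55393981933594, 80.91118621826172), 61.46261978149414)
[[ 511.20365985 -209.50183003   12.        ]] [[ 516.90887858 -205.43299546   12.        ]]
511.20365985064404 -209.5018300291407
```

View pics/rect_top.png

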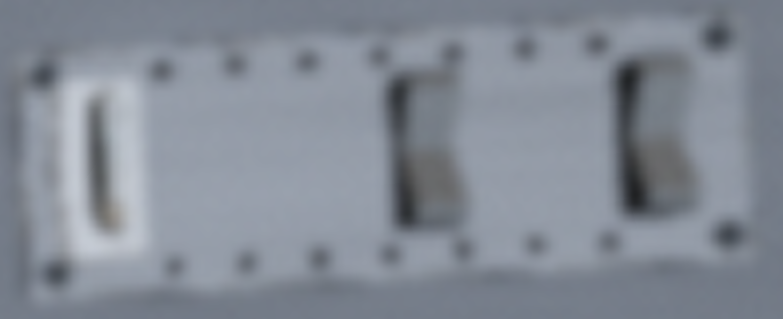

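View pics/rect_scene.png

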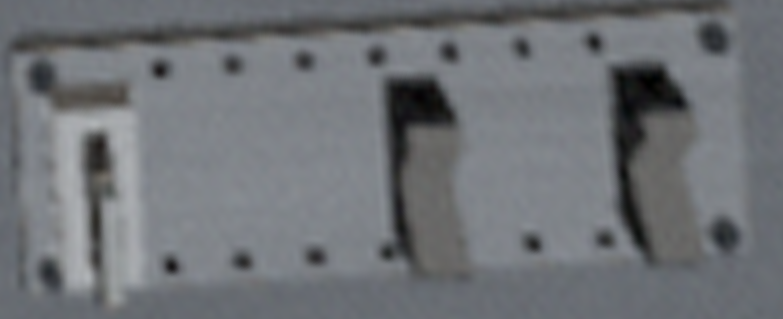

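```bash
cat >> h.py <<'E'
def delta(cur,yaw,tgt,tyaw):
    d=np.array(tgt,float)-np.array(cur,float); c,s=np.cos(yaw),np.sin(yaw)
    return np.round([d[0]*c+d[1]*s, d[0]*s-d[1]*c, -d[2], -(tyaw-yaw)],3)
E
python3 - <<'E'
from h import *
c=load("top"); sc=load("scene"); print(-c["R"].T@c["t"],-sc["R"].T@sc["t"])
a=1.072
def rr(c,z,s=3.9):
    u=np.array([np.cos(a),np.sin(a)]);v=np.array([np.sin(a),-np.cos(a)])
    o=np.array([513,213.]); A=[np.r_[o+u*i*100+v*j*37,z] for i,j in((-1,1),(1,1),(1,-1),(-1,-1))]
    M=cv2.getPerspectiveTransform(proj(c,A).astype(np.float32),np.float32([[0,0],[200*s,0],[200*s,74*s],[0,74*s]])[[0,1,2,3]])
    return cv2.warpPerspective(c["p"][:,:,::-1].copy(),M,(int(200*s),int(74*s)),flags=cv2.INTER_CUBIC)
cv2.imwrite("pics/tr.png",np.vstack([rr(c,33),rr(sc,33)]))
print(delta((188.5,-516.7,219.4),.35,(512.5,213,120),1.072))
E
```

```text
[ 410.33238844   34.89637499 1157.6630828 ] [969.03249879  -4.1843538  815.13871724]
[ 554.569 -574.361   99.4     -0.722]
```

View pics/tr.png

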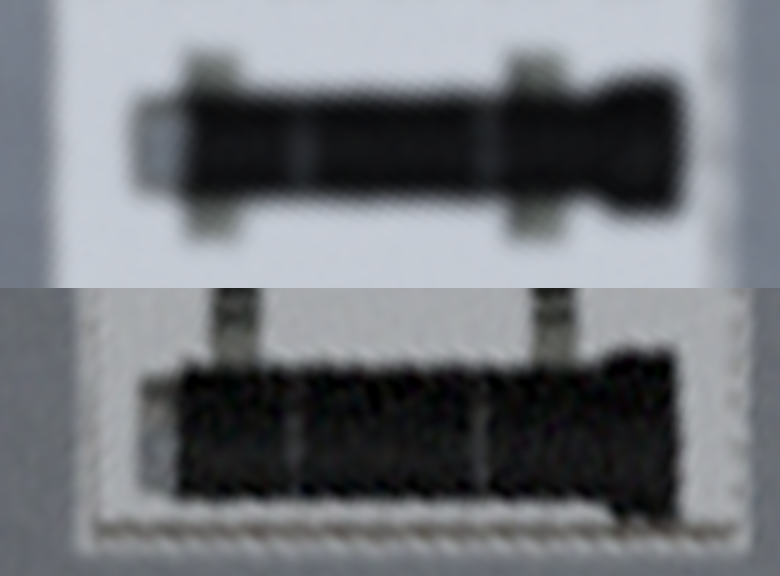

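Emit:
jog_arm(deltas="555 -574.5 60 -0.722 60; 555 -574.5 60 -0.722 60; 555 -574.5 60 -0.722 60; 555 -574.5 60 -0.722 60; 555 -574.5 60 -0.722 60; 555 -574.5 60 -0.722 60; 555 -574.5 60 -0.722 60; 555 -574.5 60 -0.722 60; 555 -574.5 60 -0.722 60; 555 -574.5 60 -0.722 60", squeeze=40)

```text
clock: 1.35
eef_pos: [442.1, 55.0, 172.5]
eef_rot: [3.141, -0.0, 1.072]
wrist_force: [1.3, -0.8, 0.6]
finger_gap: 60.1
```

Emit:
jog_arm(deltas="173 -13.3 60 0 60; 173 -13.3 60 0 60; 173 -13.3 60 0 60; 173 -13.3 60 0 60; 173 -13.3 60 0 60; 173 -13.3 60 0 60; 173 -13.3 60 0 60; 173 -13.3 60 0 60; 173 -13.3 60 0 60; 173 -13.3 60 0 60")

```text
clock: 2.6
eef_pos: [512.8, 211.0, 112.7]
eef_rot: [-3.142, -0.0, 1.072]
wrist_force: [0.1, 0.3, 0.3]
finger_gap: 60.0
```

```bash
python3 - <<'E'
from h import *
from cell import manip,optics
s=manip.read_state(); print(s["eef_pos"],s["eef_rot"]); p=s["eef_pos"]
print(delta(p,s["eef_rot"][2],(513.2,213.4,28),1.072))
for n in("scene","top"):
    p,d=optics.camera(n); np.savez(f"{n}1.npz",p=p,d=d,**optics.get_calibration(n))
a=load("scene",1)["p"][130:250,340:460,::-1]; b=load("top",1)["p"][130:250,200:320,::-1]
cv2.imwrite("pics/g1.png",cv2.resize(np.hstack([a,b]),None,fx=3.3,fy=3.3,interpolation=cv2.INTER_CUBIC))
E
```

```text
[512.77467854 211.02793293 112.6611327 ] [-3.14158054e+00 -3.81019283e-05  1.07172241e+00]
[ 2.286 -0.762 84.661 -0.   ]
```

View pics/g1.png

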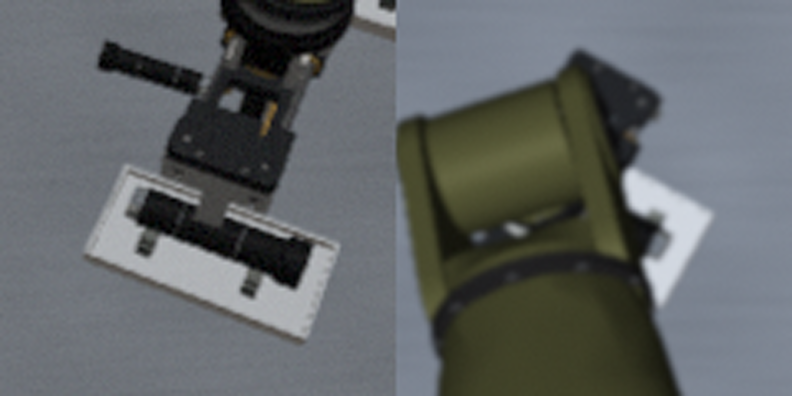

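The scene view shows the gripper above the middle of the tube, between the two rings (crop ~212,215), with the jaws square to it. Descending.

Emit:
jog_arm(deltas="2.3 -0.8 15 0 60; 2.3 -0.8 35 0 60; 2.3 -0.8 55 0 60; 2.3 -0.8 70 0 60; 2.3 -0.8 78 0 60; 2.3 -0.8 82 0 60; 2.3 -0.8 84 0 60; 2.3 -0.8 84 0 60; 2.3 -0.8 84 0 60; 2.3 -0.8 84 0 60")

```text
clock: 3.95
eef_pos: [513.3, 213.5, 28.9]
eef_rot: [3.141, -0.0, 1.072]
wrist_force: [-0.1, -0.7, -0.2]
finger_gap: 60.4
```

Emit:
jog_arm(deltas="0 0 0 0 45; 0 0 0 0 35; 0 0 0 0 26; 0 0 0 0 20; 0 0 0 0 20; 0 0 0 0 20; 0 0 0 0 20; 0 0 0 0 20; 0 0 0 0 20; 0 0 0 0 20", squeeze=30)

```text
clock: 5.2
eef_pos: [513.2, 213.5, 28.6]
eef_rot: [-3.142, -0.0, 1.072]
wrist_force: [0.6, -0.2, -0.7]
finger_gap: 29.0
```

Emit:
jog_arm(deltas="0 0 -5 0 20; 0 0 -15 0 20; 0 0 -30 0 20; 0 0 -50 0 20; 0 0 -70 0 20; 0 0 -85 0 20; 0 0 -95 0 20; 0 0 -100 0 20; 0 0 -100 0 20; 0 0 -100 0 20", squeeze=45)

```text
clock: 6.45
eef_pos: [512.9, 213.4, 128.0]
eef_rot: [-3.141, 0.001, 1.072]
wrist_force: [-0.3, -0.5, -1.4]
finger_gap: 29.1
```

```bash
python3 - <<'E'
from h import *
from cell import manip,optics
s=manip.read_state(); print(s["eef_pos"],s["eef_rot"],s["wrist_force"],s["finger_gap"]); p=s["eef_pos"]
print(delta(p,s["eef_rot"][2],(515.7,-256.8,128),1.626))
for n in("scene",):
    p,d=optics.camera(n); np.savez(f"{n}2.npz",p=p,d=d,**optics.get_calibration(n))
c=load("scene",2); print(proj(c,[[513.2,213.4,133]]))
a=c["p"][100:250,310:510,::-1]
cv2.imwrite("pics/g2.png",cv2.resize(a,None,fx=4,fy=4,interpolation=cv2.INTER_CUBIC))
E
```

```text
[512.94413027 213.4014425  128.04899667] [-3.14092057e+00  7.29552389e-04  1.07181940e+00] [-0.34744766 -0.50520032 -1.42879321] 29.08818082086206
[-4.11552e+02  2.27424e+02  4.90000e-02 -5.54000e-01]
[[411.33796388 177.07222641]]
```

View pics/g2.png

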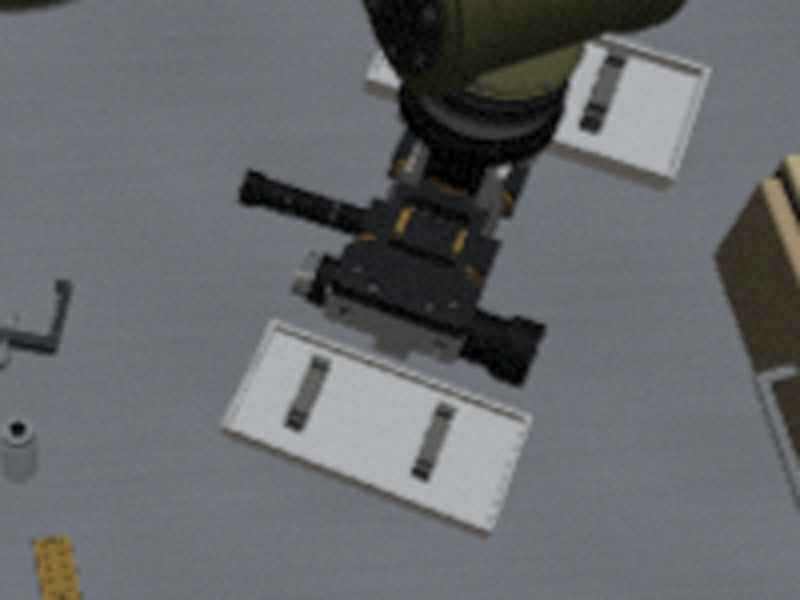

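The picture shows the barrel held level in the jaws (hood ~510,345, thread ~305,280 in the crop) and the tray empty. Moving over the mount.

Emit:
jog_arm(deltas="-20 11 0 -0.03 20; -60 33 0 -0.1 20; -110 61 0 -0.18 20; -163 90 0 -0.26 20; -216 119 0 -0.34 20; -269 149 0 -0.42 20; -320 177 0 -0.48 20; -364 201 0 -0.53 20; -395 218.5 0 -0.554 20; -411.6 227.4 0 -0.554 20")

```text
clock: 7.75
eef_pos: [515.5, -258.2, 128.1]
eef_rot: [-3.141, -0.0, 1.624]
wrist_force: [-0.1, 0.5, -1.9]
finger_gap: 29.1
```

Emit:
jog_arm(deltas="0 0 10 0 20; 0 0 20 0 20; 0 0 30 0 20; 0 0 40 0 20; 0 0 48 0 20; 0 0 52 0 20; 0 0 55 0 20; 0 0 55 0 20; 0 0 55 0 20; 0 0 55 0 20")

```text
clock: 9.0
eef_pos: [516.0, -256.8, 73.9]
eef_rot: [3.141, 0.0, 1.626]
wrist_force: [-0.5, 0.2, -1.4]
finger_gap: 29.2
```

```bash
python3 - <<'E'
from h import *
from cell import manip,optics
s=manip.read_state(); print(s["eef_pos"],s["eef_rot"],s["wrist_force"],s["finger_gap"]); p=s["eef_pos"]
print(delta(p,s["eef_rot"][2],(515.7,-256.8,43),1.626))
for n in("scene","top"):
    p,d=optics.camera(n); np.savez(f"{n}3.npz",p=p,d=d,**optics.get_calibration(n))
c=load("scene",3)
a=c["p"][150:260,150:310,::-1]
b=load("top",3)["p"][140:250,340:500,::-1]
cv2.imwrite("pics/g3.png",np.vstack([cv2.resize(x,(436,300),interpolation=cv2.INTER_CUBIC) for x in(a,b)]))
cv2.imwrite("pics/g3s.png",cv2.resize(a,None,fx=5,fy=5,interpolation=cv2.INTER_CUBIC))
E
```

```text
[ 515.96957256 -256.82793769   73.86511787] [3.14125451e+00 1.85391323e-04 1.62570867e+00] [-0.47026823  0.15701356 -1.4114395 ] 29.211694236459042
[ 0.043 -0.268 30.865 -0.   ]
```

View pics/g3s.png

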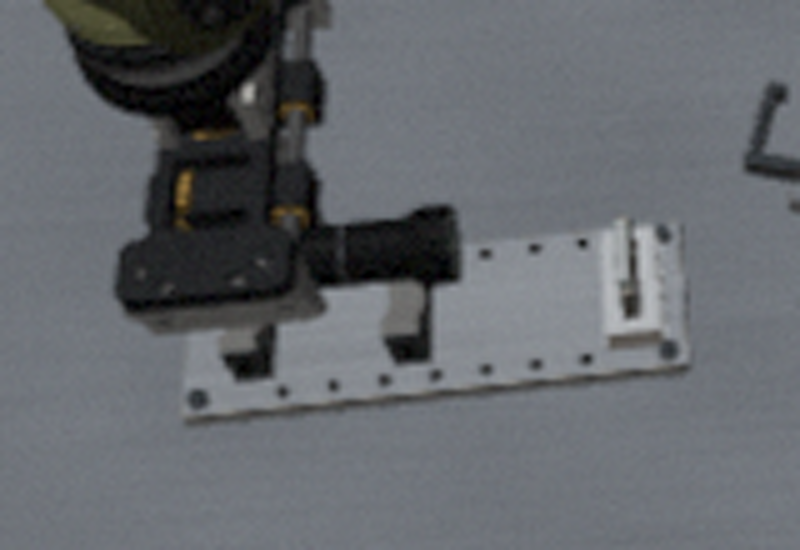

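View pics/g3.png

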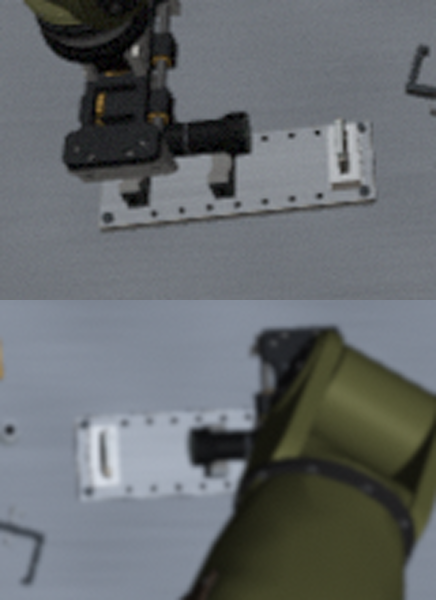

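```bash
python3 - <<'E'
from h import *
yaw=1.626;u=np.array([np.cos(yaw),np.sin(yaw)]);v=np.array([-np.sin(yaw),np.cos(yaw)])
o=np.array([516.,-256.8]); z=73.9+4.4
for n in("top","scene"):
    c=load(n,3); s=4
    A=[np.r_[o+u*a+v*b,z] for a,b in((30,30),(90,30),(90,-30),(30,-30))]
    M=cv2.getPerspectiveTransform(proj(c,A).astype(np.float32),np.float32([[0,0],[240,0],[240,240],[0,240]]))
    w=cv2.warpPerspective(c["p"].copy(),M,(240,240),flags=cv2.INTER_CUBIC); g=cv2.cvtColor(w,cv2.COLOR_RGB2GRAY)
    cv2.imwrite(f"pics/w3{n}.png",cv2.resize(w[:,:,::-1],None,fx=1.6,fy=1.6))
    for q in (64,66,68,70): 
        col=g[:,int((q-30)*4)]; k=np.nonzero(col<90)[0]; print(n,q,"v",30-k.min()/4,30-k.max()/4)
    for r in(-8,0,8):
        row=g[int((30-r)*4)]; k=np.nonzero(row<90)[0]; print("  u end",30+k.max()/4)
a,b=[cv2.imread(f"pics/w3{n}.png") for n in("top","scene")]; cv2.imwrite("pics/w3.png",np.hstack([a,b]))
E
```

```text
top 64 v 18.5 -17.5
top 66 v 18.0 -17.5
top 68 v 17.75 -17.25
top 70 v 17.5 -17.0
  u end 74.0
  u end 74.25
  u end 73.75
scene 64 v 23.5 -23.25
scene 66 v 23.5 -22.25
scene 68 v 23.25 -22.0
scene 70 v 23.0 -21.75
  u end 89.75
  u end 76.0
  u end 75.25
```

View pics/w3.png

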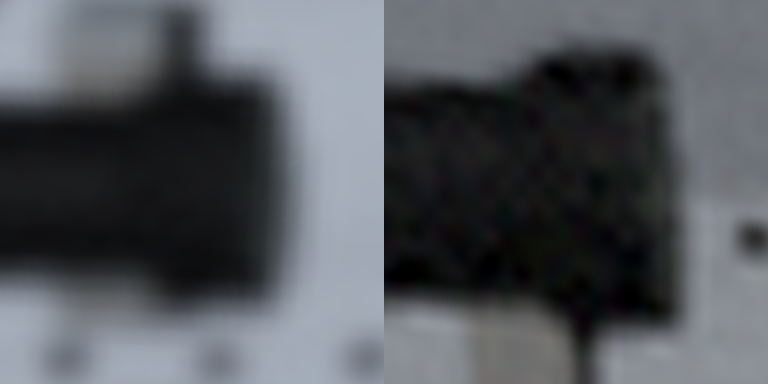

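The top view puts the hood end at 74 mm and within ~0.3 mm of the axis, so the grip matches the plan. Lowering to just above the vees.

Emit:
jog_arm(deltas="0 -0.2 4 0 20; 0 -0.2 8 0 20; 0 -0.2 12 0 20; 0 -0.2 16 0 20; 0 -0.2 20 0 20; 0 -0.2 23 0 20; 0 -0.2 25 0 20; 0 -0.2 26.5 0 20; 0 -0.2 27.5 0 20; 0 -0.2 28 0 20")

```text
clock: 10.35
eef_pos: [515.7, -256.8, 45.6]
eef_rot: [3.142, 0.0, 1.626]
wrist_force: [-0.3, -1.3, -1.5]
finger_gap: 28.9
```

Emit:
jog_arm(deltas="0 0 0.2 0 20; 0 0 0.4 0 20; 0 0 0.6 0 20; 0 0 0.8 0 20; 0 0 1 0 20; 0 0 1.2 0 20; 0 0 1.4 0 20; 0 0 1.6 0 20; 0 0 1.8 0 20; 0 0 2 0 20")

```text
clock: 11.6
eef_pos: [515.7, -256.8, 43.6]
eef_rot: [3.142, 0.0, 1.626]
wrist_force: [-0.4, 0.4, -2.1]
finger_gap: 29.1
```

Emit:
jog_arm(deltas="0 0 0.1 0 20; 0 0 0.2 0 20; 0 0 0.3 0 20; 0 0 0.4 0 20; 0 0 0.5 0 20; 0 0 0.6 0 20; 0 0 0.7 0 20; 0 0 0.8 0 20; 0 0 0.8 0 20; 0 0 0.8 0 20")

```text
clock: 12.85
eef_pos: [515.8, -256.8, 43.0]
eef_rot: [3.141, 0.0, 1.626]
wrist_force: [-0.1, 0.1, 1.8]
finger_gap: 29.4
```

Emit:
jog_arm(deltas="0 0 0.1 0 20; 0 0 0.2 0 20; 0 0 0.3 0 20; 0 0 0.4 0 20; 0 0 0.4 0 20; 0 0 0.4 0 20; 0 0 0.4 0 20; 0 0 0.4 0 20; 0 0 0.4 0 20; 0 0 0.4 0 20")

```text
clock: 14.1
eef_pos: [515.9, -256.8, 42.8]
eef_rot: [3.141, 0.0, 1.626]
wrist_force: [-0.2, 0.9, 4.7]
finger_gap: 29.0
```

Emit:
jog_arm(deltas="0 0 0.1 0 20; 0 0 0.2 0 20; 0 0 0.3 0 20; 0 0 0.4 0 20; 0 0 0.5 0 20; 0 0 0.6 0 20; 0 0 0.7 0 20; 0 0 0.7 0 20; 0 0 0.7 0 20; 0 0 0.7 0 20")

```text
clock: 15.35
eef_pos: [515.9, -256.8, 42.7]
eef_rot: [3.141, 0.0, 1.626]
wrist_force: [-4.0, 2.5, 12.8]
finger_gap: 29.6
```

```bash
python3 - <<'E'
from h import *
from cell import manip,optics
s=manip.read_state(); print(s["eef_pos"],s["eef_rot"],s["wrist_force"],s["moment"],s["finger_gap"])
for n in("scene","top"):
    p,d=optics.camera(n); np.savez(f"{n}4.npz",p=p,d=d,**optics.get_calibration(n))
s=manip.read_state(); print(s["wrist_force"],s["qd"])
a=load("scene",4)["p"][150:260,150:310,::-1]
b=load("top",4)["p"][150:240,350:480,::-1]
cv2.imwrite("pics/g4.png",np.hstack([cv2.resize(x,(395,300),interpolation=cv2.INTER_CUBIC) for x in(a,b)]))
yaw=1.626;u=np.array([np.cos(yaw),np.sin(yaw)]);v=np.array([-np.sin(yaw),np.cos(yaw)])
o=np.array([515.8,-256.8])
for n in("top","scene"):
    c=load(n,4)
    A=[np.r_[o+u*a+v*b,47] for a,b in((30,30),(90,30),(90,-30),(30,-30))]
    M=cv2.getPerspectiveTransform(proj(c,A).astype(np.float32),np.float32([[0,0],[240,0],[240,240],[0,240]]))
    g=cv2.cvtColor(cv2.warpPerspective(c["p"].copy(),M,(240,240),flags=cv2.INTER_CUBIC),cv2.COLOR_RGB2GRAY)
    for r in(-8,0,8):
        k=np.nonzero(g[int((30-r)*4)]<90)[0]; print(n,"u end",30+k.max()/4)
E
```

```text
[ 515.888247   -256.84602602   42.70092414] [3.14099653e+00 4.19790700e-04 1.62590270e+00] [-3.96698268  2.51575763 12.7978074 ] [0.42061425 0.63329373 0.04049094] 29.61061415906619
[-4.7613673   3.02570607 12.85865653] [ 3.75568805e-04  5.95971321e-04 -1.54815348e-03  2.73393921e-04
  2.85010379e-05 -3.28232526e-05]
top u end 73.5
top u end 74.0
top u end 73.75
scene u end 76.0
scene u end 75.25
scene u end 74.5
```

View pics/g4.png

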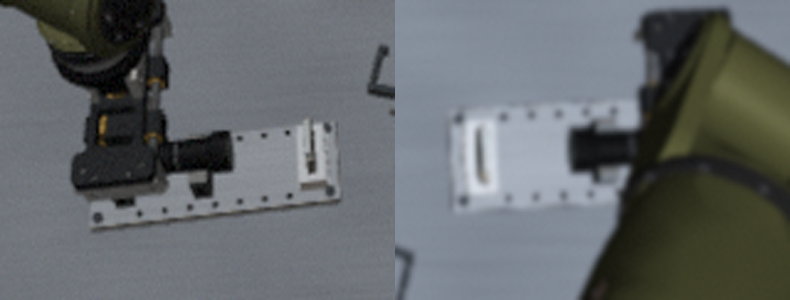

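Seated, and the force on the tool balances between the two blocks. The push of ~14 N is a little high and there is some side load, so I'll ease both slightly.

Emit:
jog_arm(deltas="0 -0.1 0 0 20; 0 -0.2 0 0 20; 0 -0.3 0 0 20; 0 -0.3 -0.1 0 20; 0 -0.3 -0.2 0 20; 0 -0.3 -0.2 0 20; 0 -0.3 -0.2 0 20; 0 -0.3 -0.2 0 20; 0 -0.3 -0.2 0 20; 0 -0.3 -0.2 0 20")

```text
clock: 16.7
eef_pos: [515.9, -256.8, 42.8]
eef_rot: [3.14, 0.001, 1.626]
wrist_force: [-0.6, 2.1, 9.6]
finger_gap: 29.0
```

Emit:
jog_arm(deltas="0 0 0 0 20; 0 0 0 0 20; 0 0 0 0 20; 0 0 0 0 20; 0 0 0 0 20; 0 0 0 0 20; 0 0 0 0 20; 0 0 0 0 20; 0 0 0 0 20; 0 0 0 0 20")

```text
clock: 17.95
eef_pos: [515.8, -256.9, 42.8]
eef_rot: [3.14, 0.001, 1.626]
wrist_force: [-0.8, 2.3, 9.1]
finger_gap: 28.6
```

```bash
python3 - <<'E'
from cell import manip,workorder
s=manip.read_state(); f=s["wrist_force"]; print(s["clock"],s["eef_pos"],f,s["moment"],s["finger_gap"])
if 6<f[2]<15 and abs(f[0])<4: print(workorder.sign_off())
else: print("not handed in")
E
```

```text
17.95 [ 515.84765665 -256.85857241   42.75205786] [-0.82202777  2.26432474  9.07673458] [0.36002921 0.04651149 0.01493945] 28.636994554020934
the job is handed in; nothing more can be done
None
```

The lens barrel is in the mount's two V-blocks, glass end towards the can in the nest. I handed the job in at 17.95 s with the gripper still holding it pressed down.

- **Push:** the wrist force held steady at about +9 N. The hanging load read about -1.6 N, so the push is roughly 10.5 N. It had reached about 14 N with 4.8 N sideways, so I eased it.
- **Bearing on the flanks:** at hand-in the side load was under 1 N, so both sides should bear about equally, around 7–8 N each. The moment suggested both blocks share the load. These are worked out from the wrist readings; the flank forces were not measured directly.
- **Position:** the tool is within about 0.2 mm of the seat position I worked out from the images. Taken just before the final easing, the top view put the glass end 74 mm from the planned centre, as it should be. The scene view read 0.5–2 mm more, still within the 6 mm slack.
- **Disagreement between cameras:** they differed by about 1.5 mm on the mount's position along its length, so I used the mean.
- **Other things on the cart:** the can in the nest looked unmoved in the last pictures. I kept clear of everything else but did not re-measure it.

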